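# Clamp the small gas cylinder and hold its pen gate open

### The arm

A 6-joint arm with a two-finger parallel gripper is mounted at the origin on the work surface. World frame = base frame: x ahead of the robot, y to its left, z up, the work surface at z = 0. Lengths are in m, angles in degrees, forces in N, time in s.
With the tool pointing down it reaches from about 0.15 to 0.775 m from the base axis. Payload 6.1 kg.
Tool frame: the origin (TCP) lies on the centre line of the jaws, within the pads' length; the fingertips stand 14 mm ahead of it and the grasp point (between the pads) lies 5 mm behind it (manip.tip_extent is the distance from the TCP to the fingertips, in m); z points along the fingers, x is the direction in which the jaws open and shut, and the axes are right-handed (so a half turn about z gives the same grasp; the last joint's range is limited). The gripper opens to 85 mm and grips with 20 to 120 N. Pads are 22 mm wide; open, the fingers measure 114 mm over their backs; the gripper's body (76 mm by 85 mm) begins 54 mm behind the grasp point. The pads swing forward as they close: fully open they stand 13 mm farther back than shut.
Start: joints at [-64.114, 7.208, -2.269, 80.523, 0, 90], TCP at [0.229, -0.472, 0.245] pointing down, gripper open.
Joint ranges: [-155.77, 155.77], [-54.66, 111.73], [-72.52, 77.12], [-102.08, 115.82], [-83.92, 84.16], [-180, 180]. Speed limits (degrees/s): [136.94, 136.94, 172.46, 180, 180, 180].

### API

Orientations are given as a 3x3 rotation matrix whose columns are the frame's x, y, z axes.
In Python, from station import manip, capture, camera_model, recognise, trace gives the robot as it stands. The module is installed in compiled form; this text tells all that it offers.
- The arm moves only by the tool jog_arm, never from a script. Its argument "plan" is a list of rows, each a list of 7 numbers: the shift along the tool's x, y, z in mm, then the turn, a rotation vector about the tool's x, y, z in rad, then the closure, from 0 (fully open) to 1 (shut). In form: [[tx, ty, tz, wx, wy, wz, claw], ...]. A call has 1 to 8 rows; each row is the pose to reach, as a shift and turn from the pose commanded when the call began, along the tool's axes at that moment; what a row does not reach only later rows make up. A row lasts 1/10 s, in which the tool goes at most 50 mm and 8.59 degrees, less where a joint would pass 70% of its speed; a pose out of reach is approached as far as the arm can. A call with a gripper value outside its range is refused whole. The fingers move at their own pace and stop on an object; "squeeze" is the grip in N (left out, the last holds). Time passes only in rows, so rows that repeat a pose let the fingers close. It gives the time, the measured TCP pose, the force and the opening at its end, in the units of the state.
- manip.get_obs(): the state, without advancing time (a new reading comes with each control period).
- capture(name): name is "scene" or "top" or "wrist"; returns (picture, depth): 400x640x3 uint8, red, green, blue; 400x640 float32, m along the optical axis (not along the pixel's ray), 0 where there is no reading.
- camera_model(name): a dict with "camera_matrix" (3x3 intrinsics, pixels), "R" (3x3) and "t" (3): a world point X has camera coordinates R X + t; the wrist camera has in their place "tool_from_camera" (4x4, takes a point from camera to tool coordinates, whose origin is the TCP and whose axes are the tool frame's). Camera axes: x right, y down, z forward; pixel columns grow to the right and rows downward; lengths in m; the calibration is good to about 2 mm. A picture is of the moment at which its call begins: read the wrist's pose just before it. camera_model takes no time and is no camera call.
- manip.job_done(): hands the job in, once; it reports no verdict.
Trained networks look in the newest picture that a camera, given by its name, has taken for a name from the list of things; names that differ only in an ending like _2 or _b are one class to them, and where a whole thing is asked for, a point or a joint stands for the part that bears it (a point fixed in the world has none). Each returns a list of dicts, best first, with "confidence" (0 to 1); they miss things now and then, are a little off and sometimes report something else, mostly with a low value. They report only what shows in the picture. A call takes as long as a camera call. They do not tell look-alikes from the thing itself.
- recognise(camera, query): "bbox" ([left, top, width, height] in pixels, round what is visible of it).
- trace(camera, query): "pixels" (400x640 bool, what is visible of it) and "bbox" ([left, top, width, height] in pixels, round what is visible of it).
The state is a dict: "time_s": time; "q": joint angles; "joint_vel": joint speeds; "joint_torque": joint torques, N m; "position": TCP position; "ee_rot": TCP orientation; "force": force on the tool from outside, world axes, zero at the start; "moment": the same for the moment, N m; "grip_width": finger opening in m.
Only numpy, scipy, OpenCV 4.12 (cv2) and the standard library are available. Lean on these libraries where they do the work, as an engineer would, in place of code of your own. Each camera call takes 0.05 s, during which the arm holds its last target.

### The job

Crank the bench clamp clockwise until its jaw presses snugly on the small red gas cylinder, then squeeze the two ears of the yellow catch together until they stay in, and after that the ears of the blue catch, which frees the red gate. Swing the gate towards you past its detent and hold it wide open, about square to where it was closed; the spring would pull it back, so finish while still holding the gate. Keep the cylinder standing and clamped, and leave the two jars and the wrench alone.

Things in the scene. Friction and masses are not known exactly. Their poses are not given: they have to be found in the camera images.
- station: The bench station, fixed: an aluminium base plate 150 x 510 x 12 mm carrying everything but the jars and the wrench. Origin on the work surface, below the axis of the cylinder when it is seated in its V-stop; its x axis points from the gate side (facing the robot) to the back, its y axis from the catches to the clamp, z up. All sizes and offsets below are in mm in this frame. The base's top is at z 12.
- cylinder_mid (a point): The small red gas cylinder, loose, upright, 60 mm in diameter, 138 mm tall with its valve, 0.7 kg; the point is on its axis, 70 mm above its foot (z 82). It stands a few mm off the V-stop; the jaw pushes it along -y into the stop, axis then at x 0, y 0.
- crank_axis (a point): Point on the clamp's vertical crank axis (x -20, y 165), at the height of the middle of the knob (z 117). Seen from above, turning clockwise closes the clamp.
- knob_grip (a point): Middle of the crank's black upright knob: 18 mm in diameter, from z 97 to z 137, free to spin on its pin, 42 mm from the crank axis. Below it are the steel crank arm (top z 95) and the blue clamp column (top z 84). The gripper can grip it from above and carry it round the circle without turning.
- crank (a joint): Crank angle in rad, growing clockwise seen from above; starts between 0 and 2, hard stop at 7.0. At 0 the knob lies on the +y side of the axis (in the station's frame). The jaw moves 4 mm per rad towards the cylinder. It meets the seated cylinder at about 5.5 and is snug from about 6.1; the stop at 7.0 is a good place to end. The crank stays where it is left; it needs about 3 N at the knob.
- clamp_pad: The jaw's black rubber pad, 44 x 8 x 40 mm, spring-mounted (1.5 N per mm of squeeze), in the middle z 60. It moves along the station's -y. The origin of this body is at x 0, z 0, and 52 mm along -y from the pad's pressing face (so origin y = face y - 52 mm; face y is 52 at crank 0 and 30 when it touches the seated cylinder).
- yellow_mid (a point): Middle between the two ears of the yellow catch (x -55, y -225, z 75). The ears stand one behind the other along the station's x: each is a plate 8 mm thick, 22 mm wide, from z 46 to z 96, outer faces 52 mm apart; squeezed fully, 34 mm apart. The mechanism beneath reaches up to z 46. Both ears move together, with about 6 N in all, and stay where left.
- catch1 (a joint): Travel of each yellow ear towards the middle, m: 0 as it starts, 0.009 fully squeezed. Until the yellow catch is in, its rod blocks the blue catch.
- yellow_ear_far: The yellow ear on the +x side.
- yellow_ear_near: The yellow ear on the -x side.
- blue_mid (a point): Middle between the two ears of the blue catch (x -55, y -135, z 75). The same ears as the yellow ones, but standing one beside the other along the station's y.
- catch2 (a joint): Travel of each blue ear towards the middle, m: 0 as it starts, 0.009 fully squeezed, which withdraws the bolt from the gate.
- blue_ear_gate: The blue ear on the +y side, next to the gate.
- blue_ear_out: The blue ear on the -y side.
- gate_hinge (a point): Point on the gate's vertical hinge axis (x -50, y 60), at the height of the middle of the gate's handle (z 112).
- gate_handle (a point): Middle of the gate's handle, a black upright round post 16 mm in diameter from z 85 to z 135, standing on the gate's top rail 110 mm from the hinge axis (closed: x -50, y -50).
- gate (a joint): Gate angle in rad: 0 closed (the gate lies along -y from its hinge), growing as the handle swings towards -x, the robot's side (clockwise seen from above); stop at 1.8. A spring detent is passed between about 0.3 and 0.9; a closing spring pulls the handle back with about 0.6 N (closed) to 4 N (wide). With the detent the handle needs up to about 6 N. Let go wide open, the gate swings back at once and stops half open on the detent (about 0.6) or shuts.
- gate_leaf: The red barred gate, 135 mm long, 60 mm high (z 25 to 85), 10 mm thick, with its handle. Origin on the hinge axis, on the work surface; -y points along the gate to its free end.
- jar_a: Bystander: sample jar with cream body and white cap, 58 mm in diameter, 82 mm tall, origin under its centre.
- jar_b: Bystander: sample jar with off-white body and orange cap, 58 mm in diameter, 82 mm tall, origin under its centre.
- wrench: Bystander: steel wrench lying flat behind the station, origin under its middle.
Not all that is in view belongs to the job. Of the things shaped like the part that bears cylinder_mid, the red one is meant.

How it is judged:
By the outcome, as a careful person would: the job done as asked, in the order asked, and still so for the second after the job is handed in, while the arm keeps its last pose, push and grip.
It also fails if it takes over 70 s, if anything falls off the work surface, if the arm or the gripper's body presses on something with over 40 N, if the wrist force passes 120 N, or if a joint passes its speed limit or range.

## Working session

There is one attempt and no reset: what is moved stays moved. The work goes in short steps, Python scripts to look and compute and a tool call to move; the robot and the scene stay as the last step left them, time stands still between calls to the robot, and variables do not carry over. Pictures are saved under pics/ and viewed, and the job is handed in when it is done.

Besides the shell and the picture viewer there is one more tool, called by a JSON object that holds its "name" and its "arguments". jog_arm: Moves the arm, as the interface text tells. Its arguments: {"type":"object","properties":{"plan":{"type":"array"},"squeeze":{"type":"number"}},"required":["plan"]}

```bash
ls; mkdir -p pics
python3 - <<'E'
from station import manip, capture, camera_model
import cv2, numpy as np
o=manip.get_obs(); print(o)
for n in ("scene","top"):
    p,d=capture(n); cv2.imwrite(f"pics/{n}0.png",p[:,:,::-1]); np.save(f"pics/{n}0.npy",d)
    m=camera_model(n); print(n,m)
print(camera_model("wrist"))
E
```

```text
pics
{'time_s': 0.0, 'q': array([-6.41151537e+01,  7.24092118e+00, -2.32703132e+00,  8.05245697e+01,
        9.69143616e-04,  9.00004091e+01]), 'joint_vel': array([-0.02488532,  0.04259177,  0.00177508,  0.05425053,  0.07983016,
        0.02512955]), 'joint_torque': array([-8.81949527e-04, -4.35910857e+01,  3.52926171e+01,  1.71836838e-02,
       -7.27575934e-05, -8.66615153e-06]), 'position': array([ 0.22902704, -0.47196931,  0.24452665]), 'ee_rot': array([[ 4.36556863e-01, -8.99676403e-01, -6.89752563e-04],
       [-8.99675218e-01, -4.36557408e-01,  1.46019118e-03],
       [-1.61481614e-03, -1.69031954e-05, -9.99998696e-01]]), 'force': array([-0.69801021, -0.29355634, -0.34905336]), 'moment': array([-0.01193094,  0.06606772, -0.00810611]), 'grip_width': 0.08576110587076392}
scene {'camera_matrix': array([[485.19851905,   0.        , 319.85319748],
       [  0.        , 485.19851905, 199.90414661],
       [  0.        ,   0.        ,   1.        ]]), 'R': array([[ 0.86049963,  0.50899399, -0.02157558],
       [ 0.28216782, -0.51143561, -0.81167416],
       [-0.42417178,  0.69235738,
[... 321 characters left out ...]
9.76963009e-01, -7.32796995e-02, -2.00432945e-01],
       [ 1.99846753e-01,  1.53214140e-02, -9.79707369e-01]]), 't': array([-0.02702358,  0.60642819,  1.09902006])}
{'camera_matrix': array([[327.56100577,   0.        , 324.37628129],
       [  0.        , 327.56100577, 199.8548256 ],
       [  0.        ,   0.        ,   1.        ]]), 'tool_from_camera': array([[ 9.99998668e-01,  1.11650612e-03,  1.19082286e-03,
         7.85348974e-04],
       [-1.42641829e-03,  9.52386101e-01,  3.04891258e-01,
        -7.68382504e-02],
       [-7.93710186e-04, -3.04892550e-01,  9.52386425e-01,
        -1.28473993e-01],
       [ 0.00000000e+00,  0.00000000e+00,  0.00000000e+00,
         1.00000000e+00]])}
```

View pics/top0.png

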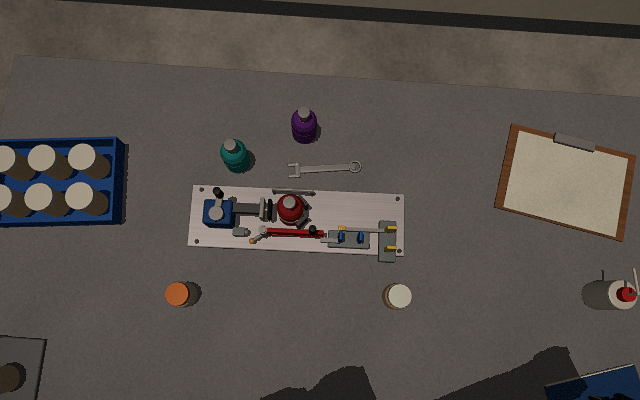

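View pics/scene0.png

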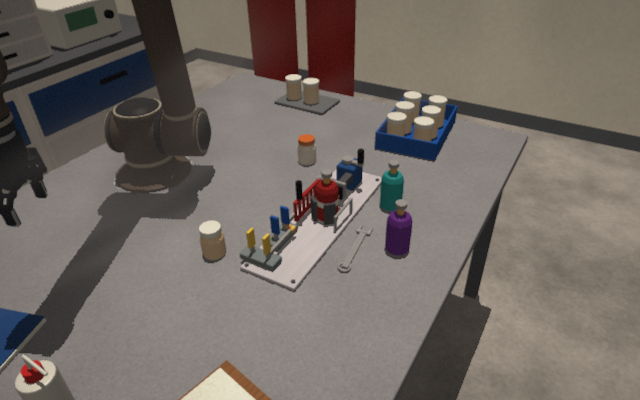

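Top view: the station plate spans about (190..405, 185..255), with the clamp at left (217,210), the red cylinder (291,208), the gate (295,233), the blue catch (350,237) and the yellow catch (390,240). Of the cylinder-shaped things, red (291,208) is meant; teal (235,155) and purple (303,125) are decoys. Next: an enlarged crop and the plate pose.

```bash
cat > h.py <<'E'
import numpy as np, cv2
from station import manip, capture, camera_model, recognise, trace
def backproj(m,uv,z):
    K,R,t=m["camera_matrix"],m["R"],m["t"]
    uv=np.atleast_2d(uv); r=np.c_[uv,np.ones(len(uv))]@np.linalg.inv(K).T@R
    c=-R.T@t; s=(z-c[2])/r[:,2]; return c+s[:,None]*r
def proj(m,X):
    c=np.atleast_2d(X)@m["R"].T+m["t"]; p=c@m["camera_matrix"].T; return p[:,:2]/p[:,2:]
E
python3 - <<'E'
from h import *
p=cv2.imread("pics/top0.png"); m=camera_model("top")
hsv=cv2.cvtColor(p,cv2.COLOR_BGR2HSV)
c=p[170:265,180:415]; cv2.imwrite("pics/crop0.png",cv2.resize(c,None,fx=3.4,fy=3.4,interpolation=cv2.INTER_CUBIC))
mask=((p.min(2)>125)).astype(np.uint8); mask[:170]=0;mask[265:]=0;mask[:,:180]=0;mask[:,415:]=0
pts=np.argwhere(mask)[:,::-1].astype(np.float32)
# fit on plane z=.012
n,l,st,_=cv2.connectedComponentsWithStats(mask); k=1+np.argmax(st[1:,4]); 
pts=np.argwhere(l==k)[:,::-1].astype(float)
X=backproj(m,pts,.012)[:,:2].astype(np.float32)
print(cv2.minAreaRect(X), len(X))
d=np.load("pics/top0.npy"); print(d[190,230], d[250,300])
for q in ("station","cylinder_mid","knob_grip","gate_handle","yellow_mid","blue_mid","jar_a","jar_b","wrench"):
    for cam in ("top",): print(q,[(r["bbox"],round(r["confidence"],2)) for r in recognise(cam,q)][:3])
E
```

```text
((0.5737467408180237, 0.07282580435276031), (0.14632879197597504, 0.44561195373535156), 1.6453675031661987) 4014
1.2183243 1.1882472
station [([183.3, 179.5, 221.5, 84.7], 0.63), ([165.7, 282.4, 32.0, 25.4], 0.45), ([349.4, 222.6, 47.7, 9.3], 0.25)]
cylinder_mid [([218.4, 138.0, 32.3, 33.9], 0.71), ([291.4, 106.0, 23.3, 36.4], 0.63), ([277.0, 192.8, 24.5, 33.6], 0.62)]
knob_grip [([212.0, 190.8, 10.2, 8.0], 0.47)]
gate_handle [([248.3, 223.6, 76.4, 20.6], 0.84), ([381.7, 244.1, 16.3, 6.8], 0.65)]
yellow_mid [([186.1, 183.0, 221.5, 82.9], 0.61)]
blue_mid [([188.2, 188.1, 220.2, 73.8], 0.95)]
jar_a [([382.7, 281.6, 29.2, 28.3], 0.84), ([164.4, 282.2, 31.4, 26.3], 0.57)]
jar_b [([382.7, 281.6, 29.2, 28.3], 0.84), ([164.4, 282.2, 31.4, 26.3], 0.57)]
wrench [([287.8, 158.1, 74.9, 19.2], 0.93), ([381.9, 245.5, 15.5, 6.9], 0.72), ([189.2, 186.7, 213.0, 76.7], 0.22)]
```

View pics/crop0.png

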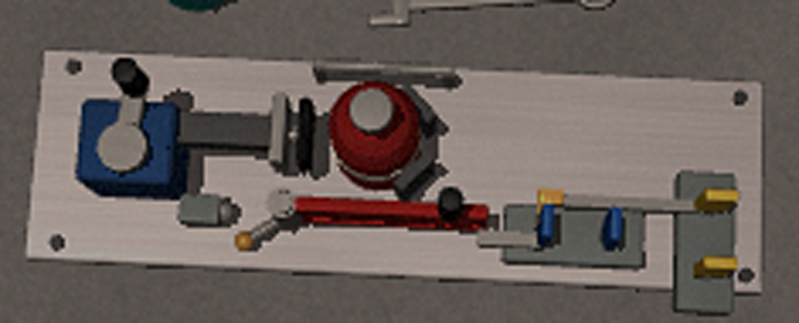

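Run:
```python
from h import *
m=camera_model("top")
c=np.array([[45,50],[762,82],[27,259],[760,293]])/3.4+[180,170]
X=backproj(m,c,.012); print(X)
for a,b in((0,1),(2,3)):
    v=X[a]-X[b]; print(np.hypot(*v[:2]),np.degrees(np.arctan2(-v[0],v[1])))
for a,b in((0,2),(1,3)):
    v=X[a]-X[b]; print(np.hypot(*v[:2]),np.degrees(np.arctan2(v[1],v[0])))
print("centre",X.mean(0))
for n,uv,z,s in(("handle",(450,193),.135,(-50,-50)),("crankaxis",(124,147),.097,(-20,165)),("knob",(124,70),.137,None),("cyl",(373,108),.150,(0,0))):
    print(n,backproj(m,np.array(uv)/3.4+[180,170],z),s)
```

```text
[[ 0.63974378  0.29633347  0.012     ]
 [ 0.65448314 -0.20998766  0.012     ]
 [ 0.49151923  0.29094907  0.012     ]
 [ 0.50592123 -0.21408073  0.012     ]]
0.5065356163196956 1.667449130696246
0.5052351080608051 1.633468550970292
0.14832231427265485 2.080410206781844
0.14861828342037192 1.5781739868827611
centre [0.57291684 0.04080354 0.012     ]
handle [[0.54012363 0.00306715 0.135     ]] (-50, -50)
crankaxis [[0.56029431 0.21627413 0.097     ]] (-20, 165)
knob [[0.6026649  0.21390936 0.137     ]] None
cyl [[0.58738156 0.05455958 0.15      ]] (0, 0)
```

{"name": "jog_arm", "arguments": {"plan": [[-150, -290, -60, 0, 0, 0.45, 0], [-150, -290, -60, 0, 0, 0.45, 0], [-150, -290, -60, 0, 0, 0.45, 0], [-150, -290, -60, 0, 0, 0.45, 0], [-150, -290, -60, 0, 0, 0.45, 0], [-150, -290, -60, 0, 0, 0.45, 0], [-150, -290, -60, 0, 0, 0.45, 0]]}}

```text
time_s: 1.25
position: [0.4255, -0.2088, 0.306]
ee_rot: [[0.002, -1.0, 0.001], [-1.0, -0.002, -0.0], [0.0, -0.001, -1.0]]
force: [0.8, -0.2, -0.1]
grip_width: 0.0852
```

{"name": "jog_arm", "arguments": {"plan": [[-260, -195, -55, 0, 0, 0, 0], [-260, -195, -55, 0, 0, 0, 0], [-260, -195, -55, 0, 0, 0, 0], [-260, -195, -55, 0, 0, 0, 0], [-260, -195, -55, 0, 0, 0, 0], [-260, -195, -55, 0, 0, 0, 0], [-260, -195, -55, 0, 0, 0, 0], [-260, -195, -55, 0, 0, 0, 0]]}}

```text
time_s: 2.05
position: [0.622, 0.0303, 0.359]
ee_rot: [[0.042, -0.999, -0.002], [-0.999, -0.042, 0.017], [-0.017, 0.001, -1.0]]
force: [-0.9, 0.2, 0.1]
grip_width: 0.0854
```

```bash
cat >> h.py <<'E'
def wristshot(name):
    o=manip.get_obs(); p,d=capture("wrist"); cv2.imwrite(f"pics/{name}.png",p[:,:,::-1])
    T=np.eye(4); T[:3,:3]=o["ee_rot"]; T[:3,3]=o["position"]
    m=camera_model("wrist"); W=T@m["tool_from_camera"]; R=W[:3,:3].T
    mm={"camera_matrix":m["camera_matrix"],"R":R,"t":-R@W[:3,3]}
    np.savez(f"pics/{name}.npz",d=d,**mm); return p,d,mm
def load(name):
    z=np.load(f"pics/{name}.npz"); return cv2.imread(f"pics/{name}.png"),z["d"],z
E
python3 - <<'E'
from h import *
p,d,m=wristshot("w1"); print(manip.get_obs()["position"])
E
```

```text
[0.6209073  0.02913558 0.3592345 ]
```

View pics/w1.png

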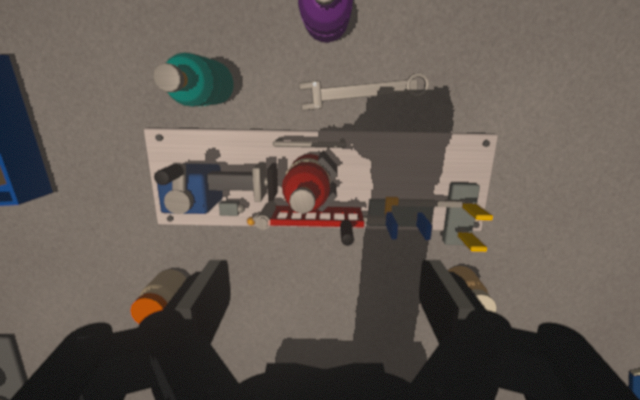

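Run:
```python
from h import *
p,d,m=wristshot("w2"); print(manip.get_obs()["position"], manip.get_obs()["joint_vel"].round(2))
print(m["R"].T.round(4))
v,u=np.mgrid[:400,:640]
def cloud(d,m):
    K=m["camera_matrix"]; X=np.stack([(u-K[0,2])/K[0,0]*d,(v-K[1,2])/K[1,1]*d,d],-1); return (X-m["t"])@m["R"]
C=cloud(d,m); np.save("pics/w2c.npy",C)
tab=C[300:,250:]; print("table z",np.median(C[20:80,380:600,2]), "plate",np.median(C[140:190,450:480,2]))
hsv=cv2.cvtColor(p,cv2.COLOR_RGB2HSV)
def rep(n,box,zlo,zhi,extra=None):
    x0,y0,x1,y1=box; c=C[y0:y1,x0:x1].reshape(-1,3); k=(c[:,2]>zlo)&(c[:,2]<zhi)&(d[y0:y1,x0:x1].ravel()>0)
    c=c[k]; print(n,len(c),c.mean(0).round(4) if len(c) else None, c.min(0).round(4),c.max(0).round(4))
rep("knob",(140,150,200,200),.128,.145)
rep("crank",(160,170,200,220),.088,.11)
rep("handle",(325,215,370,250),.127,.145)
rep("b1",(380,200,405,245),.088,.105); rep("b2",(408,200,440,245),.088,.105)
rep("y1",(460,195,500,225),.088,.105); rep("y2",(445,225,495,260),.088,.105)
rep("cyl",(280,180,330,220),.142,.16)
cv2.imwrite("pics/w2crop.png",cv2.resize(p[110:270,130:530,::-1],None,fx=2,fy=2,interpolation=cv2.INTER_CUBIC))
```

```text
[0.62013243 0.02834573 0.35965138] [-1.15 -1.69 -1.3   0.13 -0.11  0.07]
[[ 0.0419 -0.951  -0.3063]
 [-0.999  -0.0445  0.0015]
 [-0.015   0.3059 -0.9519]]
table z -2.3884339581459327e-05 plate 0.012320205823529608
knob 241 [0.6052 0.2117 0.1353] [0.5963 0.204  0.128 ] [0.6131 0.2211 0.1383]
crank 752 [0.5704 0.2148 0.0959] [0.5471 0.2008 0.0885] [0.6057 0.2334 0.11  ]
handle 151 [0.54   0.0021 0.134 ] [ 0.5308 -0.006   0.1272] [0.5466 0.0094 0.1365]
b1 113 [ 0.5367 -0.0604  0.0948] [ 0.5253 -0.0654  0.0886] [ 0.5464 -0.057   0.0976]
b2 130 [ 0.5379 -0.1041  0.0945] [ 0.5259 -0.1095  0.0885] [ 0.5479 -0.1007  0.0977]
y1 137 [ 0.5615 -0.171   0.0945] [ 0.557  -0.1833  0.0882] [ 0.5648 -0.1613  0.0979]
y2 126 [ 0.5179 -0.1726  0.0944] [ 0.5135 -0.1841  0.088 ] [ 0.521  -0.1625  0.0985]
cyl 505 [0.5897 0.0551 0.1494] [0.5755 0.0419 0.1424] [0.6021 0.0684 0.1519]
```

View pics/w2crop.png

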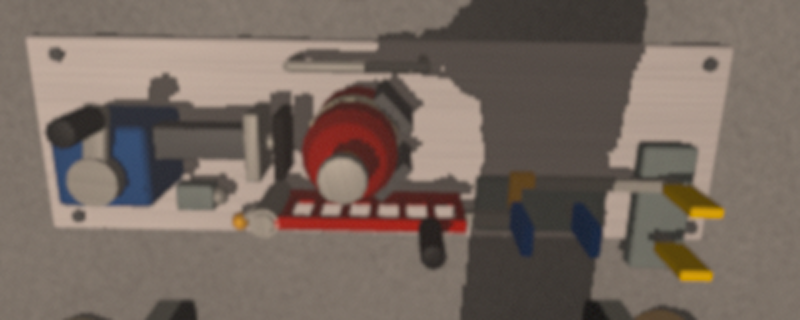

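```bash
cat >> h.py <<'E'
from scipy.spatial.transform import Rotation as Ro
O=np.array([.5885,.0542]); YAW=np.radians(1.6)
def st(x,y,z):
    c,s=np.cos(YAW),np.sin(YAW); return np.array([O[0]+(c*x-s*y)/1e3,O[1]+(s*x+c*y)/1e3,z/1e3])
def down(psi):
    a=np.radians(psi); x=np.array([np.cos(a),np.sin(a),0]); z=np.array([0,0,-1.]); return np.c_[x,np.cross(z,x),z]
def row(P,psi=None,ref=None):
    o=manip.get_obs(); R=o["ee_rot"]; p=o["position"]
    t=R.T@(np.array(P)-p)*1e3
    w=Ro.from_matrix(R.T@down(psi)).as_rotvec() if psi is not None else np.zeros(3)
    return t.round(1).tolist(), w.round(3).tolist()
def kn(phi,z=117):  # crank rad
    return st(-20+42*np.sin(phi),165+42*np.cos(phi),z)
E
python3 - <<'E'
from h import *
print(manip.get_obs()["position"],manip.get_obs()["joint_vel"].round(2))
P=np.array([.6052,.2117,0]); print(kn(1.76))
print(row(P+[0,0,.25],-90)); print(row(P+[0,0,.18],-90))
E
```

```text
[0.62013243 0.02834573 0.35965138] [-1.15 -1.69 -1.3   0.13 -0.11  0.07]
[0.60535569 0.21183287 0.117     ]
([-182.0, 7.6, 112.6], [0.002, 0.016, 0.039])
([-180.9, 7.5, 182.6], [0.002, 0.016, 0.039])
```

{"name": "jog_arm", "arguments": {"plan": [[-180, 8, 112, 0.002, 0.016, 0.04, 0], [-180, 8, 112, 0.002, 0.016, 0.04, 0], [-180, 8, 112, 0.002, 0.016, 0.04, 0], [-180, 8, 112, 0.002, 0.016, 0.04, 0], [-180, 8, 112, 0.002, 0.016, 0.04, 0], [-180, 8, 180, 0.002, 0.016, 0.04, 0], [-180, 8, 180, 0.002, 0.016, 0.04, 0], [-180, 8, 180, 0.002, 0.016, 0.04, 0]], "squeeze": 30}}

```text
time_s: 2.95
position: [0.6155, 0.0577, 0.2131]
ee_rot: [[0.078, -0.997, -0.003], [-0.996, -0.078, 0.036], [-0.036, 0.001, -0.999]]
force: [0.3, -0.3, 0.1]
grip_width: 0.0851
```

Run:
```python
from h import *
p,d,m=wristshot("w3"); o=manip.get_obs(); print(o["position"],o["joint_vel"].round(2))
print(row(kn(1.76,117),-90), proj(m,kn(1.76,137)))
```

```text
[0.61488234 0.05790704 0.21097875] [ 0.06  0.53  2.29  3.16 -0.02  0.01]
([-150.7, -2.9, 99.5], [0.005, 0.036, 0.078]) [[ 99.51204957 210.87385554]]
```

View pics/w3.png

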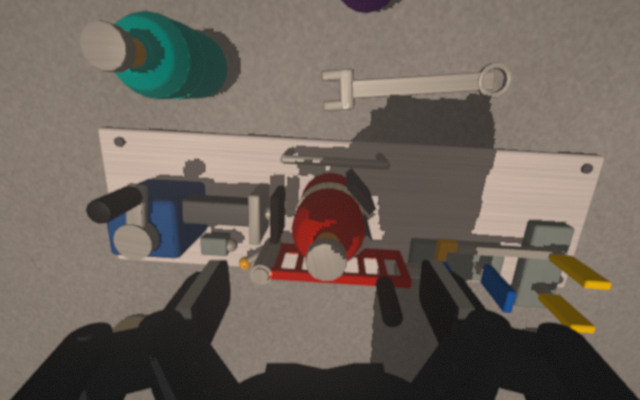

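Run:
```python
from h import *
print(manip.get_obs()["q"].round(1))
C=np.load("pics/w2c.npy"); c=C[40:110,150:240].reshape(-1,3); c=c[c[:,2]>.05]; print(c.min(0),c.max(0)); c=c[c[:,2]>.12];print(c.mean(0))
for n,b in(("jarA",(440,260,520,320)),("jarB",(120,260,200,330))):
    c=C[b[1]:b[3],b[0]:b[2]].reshape(-1,3); c=c[(c[:,2]>.06)&(c[:,2]<.1)]; print(n,c.min(0),c.max(0)) if len(c) else 0
print(row([.615,.06,.25],-45));print(row(np.r_[kn(1.76)[:2],.25],-45))
```

```text
[  4.4  17.6   6.4  79.    2.1 179.9]
[0.67901017 0.02911164 0.05005043] [0.73930168 0.21627377 0.48757067]
[0.70892475 0.18827625 0.14851738]
jarA [ 0.41262385 -0.22281143  0.06012485] [ 0.44015617 -0.19007893  0.08432056]
jarB [0.36300879 0.2603184  0.06011482] [0.40781589 0.31022209 0.08381013]
([-3.5, -0.1, -38.9], [-0.01, 0.036, -0.707])
([-155.5, -2.4, -33.4], [-0.01, 0.036, -0.707])
```

{"name": "jog_arm", "arguments": {"plan": [[-155, -2, -33, -0.01, 0.036, -0.707, 0], [-155, -2, -33, -0.01, 0.036, -0.707, 0], [-155, -2, -33, -0.01, 0.036, -0.707, 0], [-155, -2, -33, -0.01, 0.036, -0.707, 0], [-155, -2, -33, -0.01, 0.036, -0.707, 0], [-155, -2, -33, -0.01, 0.036, -0.707, 0], [-155, -2, -33, -0.01, 0.036, -0.707, 0]]}}

```text
time_s: 3.7
position: [0.6061, 0.2115, 0.2532]
ee_rot: [[0.705, -0.709, 0.004], [-0.709, -0.705, 0.001], [0.002, -0.003, -1.0]]
force: [-0.9, 0.4, 0.0]
grip_width: 0.0855
```

Run:
```python
from h import *
o=manip.get_obs(); print(o["position"],o["joint_vel"].round(2),o["ee_rot"].round(3))
print(row(kn(1.76,117),-45),row(kn(1.76,160),-45))
```

```text
[0.60612784 0.21151774 0.25321809] [-0.45  0.16 -0.21 -0.11  0.07 -0.15] [[ 0.705 -0.709  0.004]
 [-0.709 -0.705  0.001]
 [ 0.002 -0.003 -1.   ]]
([-1.1, 0.7, 136.2], [-0.003, -0.002, -0.002]) ([-1.0, 0.6, 93.2], [-0.003, -0.002, -0.002])
```

{"name": "jog_arm", "arguments": {"plan": [[-1, 0.6, 45, 0, 0, 0, 0], [-1, 0.6, 85, 0, 0, 0, 0], [-1, 0.6, 115, 0, 0, 0, 0], [-1, 0.6, 136, 0, 0, 0, 0], [-1, 0.6, 136, 0, 0, 0, 0.5], [-1, 0.6, 136, 0, 0, 0, 1], [-1, 0.6, 136, 0, 0, 0, 1], [-1, 0.6, 136, 0, 0, 0, 1]], "squeeze": 30}}

```text
time_s: 4.5
position: [0.6064, 0.2125, 0.1185]
ee_rot: [[0.707, -0.707, 0.006], [-0.707, -0.707, 0.001], [0.003, -0.005, -1.0]]
force: [-0.6, 0.3, -0.0]
grip_width: 0.0285
```

Run:
```python
from h import *
o=manip.get_obs(); print(o["position"],o["force"],o["grip_width"])
wristshot("w4")
```

```text
[0.60644667 0.21252206 0.11850603] [-0.63212857  0.26376696 -0.01403879] 0.028497199612325216
```

View pics/w4.png

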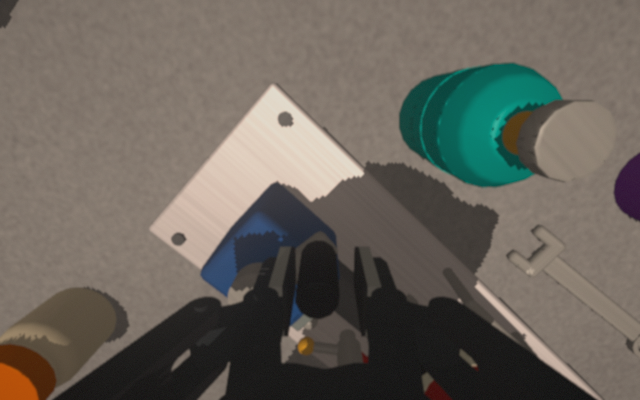

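{"name": "jog_arm", "arguments": {"plan": [[0, 0, 0, 0, 0, 0, 1], [0, 0, 0, 0, 0, 0, 1]], "squeeze": 30}}

```text
time_s: 4.75
position: [0.6056, 0.213, 0.1183]
ee_rot: [[0.708, -0.706, 0.004], [-0.706, -0.708, 0.002], [0.002, -0.004, -1.0]]
force: [-2.6, 1.4, 5.4]
grip_width: 0.017
```

```bash
cat > circ.py <<'E'
from h import *
import sys
o=manip.get_obs(); p=o["position"]; ax=kn(0,117); ax=st(-20,165,117)
d=p-ax; print("pos",p.round(4),"F",o["force"].round(1),"w",o["grip_width"],"r",np.hypot(*d[:2]).round(4))
phi=(np.arctan2(d[0],d[1])+YAW)%(2*np.pi); print("phi meas",phi)
a0=float(sys.argv[1]); st_=float(sys.argv[2]); base=kn(a0)   # commanded angle at call start
for i in range(1,9):
    a=a0+st_*i; print(round(a,3),(o["ee_rot"].T@(kn(a)-base)*1e3).round(1))
E
python3 circ.py 1.76 0.25
```

```text
pos [0.6056 0.213  0.1183] F [-2.6  1.4  5.4] w 0.01704614387161024 r 0.0421
phi meas 1.7312709768350367
2.01 [ 5.   9.2 -0. ]
2.26 [ 7.6 19.4 -0.1]
2.51 [ 7.6 29.8 -0.1]
2.76 [ 4.9 40.  -0.2]
3.01 [-0.1 49.1 -0.2]
3.26 [-7.3 56.8 -0.3]
3.51 [-16.1  62.4  -0.3]
3.76 [-26.   65.7  -0.3]
```

Knob gripped (17 mm). Cranking.

{"name": "jog_arm", "arguments": {"plan": [[5, 9.2, 0, 0, 0, 0, 1], [7.6, 19.4, 0, 0, 0, 0, 1], [7.6, 29.8, 0, 0, 0, 0, 1], [4.9, 40, 0, 0, 0, 0, 1], [-0.1, 49.1, 0, 0, 0, 0, 1], [-7.3, 56.8, 0, 0, 0, 0, 1], [-16.1, 62.4, 0, 0, 0, 0, 1], [-26, 65.7, 0, 0, 0, 0, 1]]}}

```text
time_s: 5.55
position: [0.5421, 0.1846, 0.1183]
ee_rot: [[0.707, -0.707, 0.008], [-0.707, -0.707, 0.001], [0.005, -0.006, -1.0]]
force: [4.8, 1.8, 4.4]
grip_width: 0.0172
```

```bash
python3 circ.py 3.76 0.25
```

```text
pos [0.5421 0.1846 0.1183] F [4.8 1.8 4.4] w 0.017209434841360286 r 0.0404
phi meas 3.7413231225405013
4.01 [-10.4   0.7  -0.1]
4.26 [-20.7  -1.2  -0.1]
4.51 [-30.3  -5.5  -0.1]
4.76 [-38.4 -12.1  -0.1]
5.01 [-44.7 -20.5  -0.1]
5.26 [-48.6 -30.2  -0. ]
5.51 [-50.1 -40.6   0. ]
5.76 [-49.  -51.    0.1]
```

{"name": "jog_arm", "arguments": {"plan": [[-10.4, 0.7, 0, 0, 0, 0, 1], [-20.7, -1.2, 0, 0, 0, 0, 1], [-30.3, -5.5, 0, 0, 0, 0, 1], [-38.4, -12.1, 0, 0, 0, 0, 1], [-44.7, -20.5, 0, 0, 0, 0, 1], [-48.6, -30.2, 0, 0, 0, 0, 1], [-50.1, -40.6, 0, 0, 0, 0, 1], [-49, -51, 0, 0, 0, 0, 1]]}}

```text
time_s: 6.35
position: [0.541, 0.2556, 0.1182]
ee_rot: [[0.708, -0.706, 0.003], [-0.706, -0.708, 0.001], [0.001, -0.003, -1.0]]
force: [-3.6, 0.0, 11.7]
grip_width: 0.017
```

```bash
python3 circ.py 5.76 0.2
```

```text
pos [0.541  0.2556 0.1182] F [-3.6  0.  11.7] w 0.01700211856574401 r 0.0436
phi meas 5.757564082143411
5.96 [ 2.8 -7.9  0. ]
6.16 [  7.  -15.1   0. ]
6.36 [ 12.7 -21.3   0.1]
6.56 [ 19.4 -26.3   0.1]
6.76 [ 27.  -29.8   0.1]
6.96 [ 35.2 -31.8   0.1]
7.16 [ 43.6 -32.1   0.1]
7.36 [ 51.8 -30.7   0.1]
```

{"name": "jog_arm", "arguments": {"plan": [[2.8, -7.9, 0, 0, 0, 0, 1], [7, -15.1, 0, 0, 0, 0, 1], [12.7, -21.3, 0, 0, 0, 0, 1], [19.4, -26.3, 0, 0, 0, 0, 1], [27, -29.8, 0, 0, 0, 0, 1], [35.2, -31.8, 0, 0, 0, 0, 1], [35.2, -31.8, 0, 0, 0, 0, 1]]}}

```text
time_s: 7.05
position: [0.5905, 0.2533, 0.1183]
ee_rot: [[0.708, -0.706, 0.006], [-0.706, -0.708, 0.002], [0.003, -0.006, -1.0]]
force: [1.7, 2.1, 6.2]
grip_width: 0.0166
```

```bash
python3 circ.py 6.96 0.2
python3 - <<'E'
from h import *
p,d=capture("top"); cv2.imwrite("pics/crop1.png",cv2.resize(p[170:265,180:415,::-1],None,fx=3.4,fy=3.4,interpolation=cv2.INTER_CUBIC))
wristshot("w5")
E
```

```text
pos [0.5905 0.2533 0.1183] F [1.7 2.1 6.2] w 0.016640073028415518 r 0.0438
phi meas 0.6809567735244848
7.16 [ 8.4 -0.3  0. ]
7.36 [16.7  1.1  0. ]
7.56 [24.5  4.1  0. ]
7.76 [31.6  8.5  0. ]
7.96 [37.6 14.4  0. ]
8.16 [42.4 21.2 -0. ]
8.36 [45.7 28.9 -0. ]
8.56 [47.4 37.2 -0.1]
```

View pics/crop1.png

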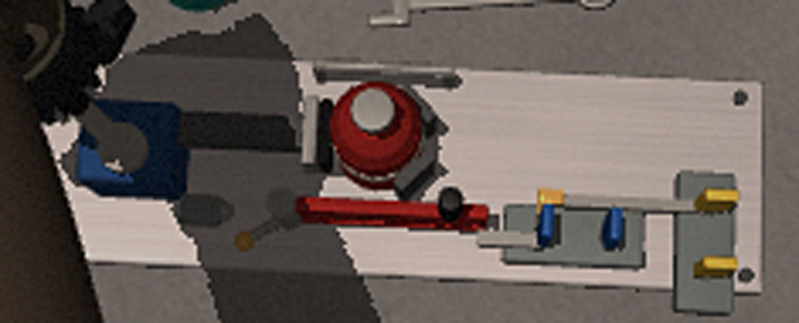

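View pics/w5.png

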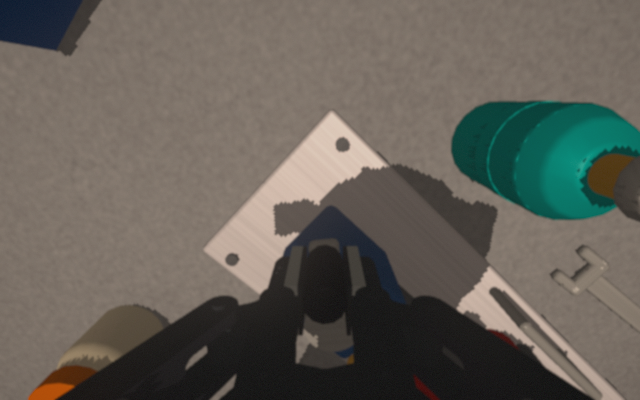

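{"name": "jog_arm", "arguments": {"plan": [[0, 0, 0, 0, 0, 0, 0], [0, 0, 0, 0, 0, 0, 0], [0, 0, 0, 0, 0, 0, 0], [0, 0, -20, 0, 0, 0, 0], [0, 0, -60, 0, 0, 0, 0], [0, 0, -110, 0, 0, 0, 0], [0, 0, -120, 0, 0, 0, 0]]}}

```text
time_s: 7.85
position: [0.5903, 0.253, 0.2425]
ee_rot: [[0.708, -0.706, 0.01], [-0.707, -0.708, 0.003], [0.005, -0.009, -1.0]]
force: [0.8, 0.1, 0.7]
grip_width: 0.0855
```

Run:
```python
from h import *
o=manip.get_obs(); print(o["position"],o["grip_width"])
p,d,m=wristshot("w6"); print(proj(m,[kn(6.96,137)]))
P=st(-55,-225,0); print(P,row(P+[0,0,.23],1.6))
```

```text
[0.59025324 0.25303458 0.24252444] 0.08547283144898277
[[322.87100313 204.93913903]]
[ 0.53980381 -0.17224797  0.        ] ([264.7, 336.8, 10.0], [-0.006, -0.008, -0.812])
```

View pics/w6.png

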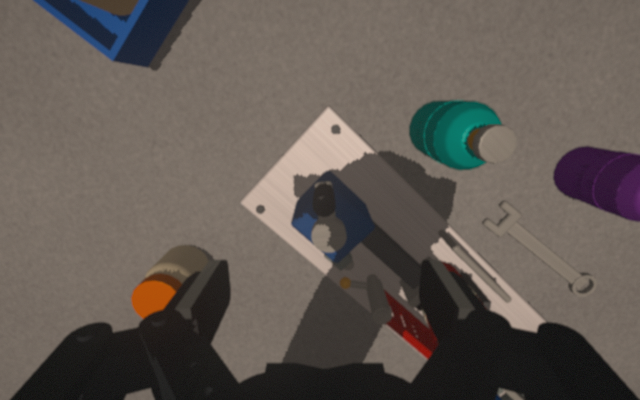

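The knob was released cleanly: its top shows at (323,195), about 10 px from my predicted (323,205). Next, the yellow catch.

{"name": "jog_arm", "arguments": {"plan": [[264, 336, 10, -0.006, -0.008, -0.81, 0], [264, 336, 10, -0.006, -0.008, -0.81, 0], [264, 336, 10, -0.006, -0.008, -0.81, 0], [264, 336, 10, -0.006, -0.008, -0.81, 0], [264, 336, 10, -0.006, -0.008, -0.81, 0], [264, 336, 10, -0.006, -0.008, -0.81, 0], [264, 336, 10, -0.006, -0.008, -0.81, 0], [264, 336, 10, -0.006, -0.008, -0.81, 0]]}}

```text
time_s: 8.7
position: [0.5417, -0.1364, 0.2254]
ee_rot: [[1.0, 0.026, -0.009], [0.026, -1.0, -0.002], [-0.009, 0.002, -1.0]]
force: [1.3, 0.7, -0.6]
grip_width: 0.0854
```

Run:
```python
from h import *
o=manip.get_obs(); print(o["position"],o["joint_vel"].round(1))
P=st(-55,-225,0); print(P,row(P+[0,0,.23],1.6))
```

```text
[ 0.54173421 -0.13644935  0.22544243] [-51.1   4.9   4.2  -1.   -0.3 -50.4]
[ 0.53980381 -0.17224797  0.        ] ([-2.9, 35.7, -4.5], [0.002, 0.009, -0.002])
```

{"name": "jog_arm", "arguments": {"plan": [[0, 0, 0, 0, 0, 0, 0], [0, 0, 0, 0, 0, 0, 0]]}}

```text
time_s: 8.9
position: [0.5421, -0.1358, 0.2256]
ee_rot: [[1.0, 0.023, -0.009], [0.023, -1.0, -0.001], [-0.009, 0.001, -1.0]]
force: [-0.7, 1.2, -0.3]
grip_width: 0.0856
```

Run:
```python
from h import *
o=manip.get_obs(); print(o["position"],o["joint_vel"].round(1))
P=st(-55,-225,0); print(P,row(P+[0,0,.15],1.6))
p,d,m=wristshot("w7"); print(proj(m,[st(-81,-225,96),st(-29,-225,96)]))
v,u=np.mgrid[:400,:640];K=m["camera_matrix"]; X=np.stack([(u-K[0,2])/K[0,0]*d,(v-K[1,2])/K[1,1]*d,d],-1); C=(X-m["t"])@m["R"]
hsv=cv2.cvtColor(p,cv2.COLOR_RGB2HSV); y=(hsv[...,0]>20)&(hsv[...,0]<32)&(hsv[...,1]>150)
for s in (C[...,0]<.54,C[...,0]>=.54):
    c=C[y&s&(C[...,2]>.092)&(C[...,2]<.1)]; print(len(c),c.min(0) if len(c) else 0,c.max(0) if len(c) else 0)
```

```text
[ 0.54207997 -0.13577477  0.22555583] [ 2.7 -0.3  0.5  0.4  0.3  0.1]
[ 0.53980381 -0.17224797  0.        ] ([-2.4, 36.3, 75.6], [0.001, 0.009, -0.005])
[[292.38644978 233.57238113]
 [353.16631111 233.60153493]]
203 [ 0.51241883 -0.18311655  0.092106  ] [ 0.52017854 -0.16169129  0.09819417]
192 [ 0.55595976 -0.18190658  0.09213198] [ 0.5634057  -0.16046272  0.0980249 ]
```

View pics/w7.png

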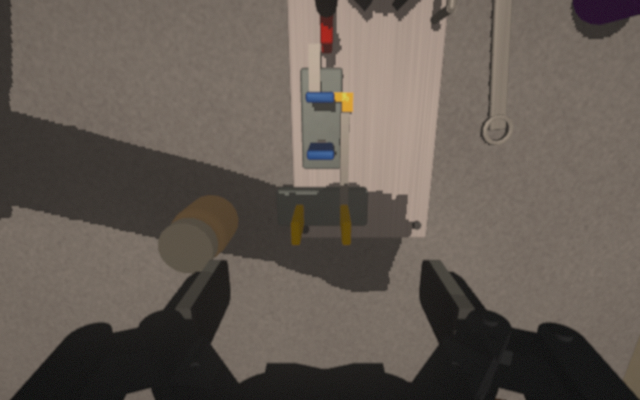

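{"name": "jog_arm", "arguments": {"plan": [[-2, 36, 20, 0, 0.009, -0.005, 0], [-2, 36, 60, 0, 0.009, -0.005, 0], [-2, 36, 90, 0, 0.009, -0.005, 0], [-2, 36, 90, 0, 0.009, -0.005, 0]]}}

```text
time_s: 9.35
position: [0.5388, -0.1685, 0.1325]
ee_rot: [[0.999, 0.033, -0.006], [0.033, -0.999, 0.001], [-0.006, -0.001, -1.0]]
force: [-0.0, 0.3, -0.6]
grip_width: 0.0855
```

Run:
```python
from h import *
o=manip.get_obs(); print(o["position"],o["joint_vel"].round(1),o["force"])
P=st(-55,-225,0); print(P,row([.539,-.172,.075],1.6))
p,d,m=wristshot("w8")
```

```text
[ 0.53883303 -0.16853017  0.13246604] [ 0.1 -1.7  5.5  4.2 -0.1 -0.1] [-0.04694146  0.29707983 -0.60276301]
[ 0.53980381 -0.17224797  0.        ] ([0.4, 3.5, 57.5], [-0.001, 0.006, 0.005])
```

View pics/w8.png

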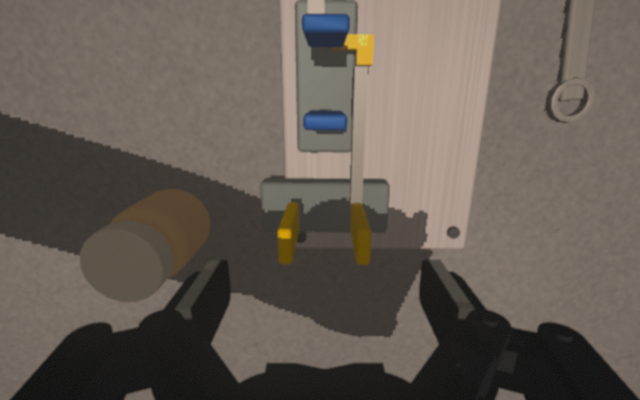

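{"name": "jog_arm", "arguments": {"plan": [[0.4, 3.5, 30, 0, 0.006, 0, 0], [0.4, 3.5, 57, 0, 0.006, 0, 0], [0.4, 3.5, 57, 0, 0.006, 0, 0.3], [0.4, 3.5, 57, 0, 0.006, 0, 0.6], [0.4, 3.5, 57, 0, 0.006, 0, 1], [0.4, 3.5, 57, 0, 0.006, 0, 1], [0.4, 3.5, 57, 0, 0.006, 0, 1], [0.4, 3.5, 57, 0, 0.006, 0, 1]], "squeeze": 30}}

```text
time_s: 10.2
position: [0.5386, -0.1746, 0.0831]
ee_rot: [[1.0, 0.03, 0.003], [0.03, -1.0, -0.004], [0.003, 0.004, -1.0]]
force: [-17.0, -0.1, 14.3]
grip_width: 0.0324
```

{"name": "jog_arm", "arguments": {"plan": [[0, 0, 0, 0, 0, 0, 1], [0, 0, 0, 0, 0, 0, 1], [0, 0, 0, 0, 0, 0, 1]]}}

```text
time_s: 10.5
position: [0.5386, -0.1746, 0.0831]
ee_rot: [[1.0, 0.03, 0.003], [0.03, -1.0, -0.003], [0.003, 0.004, -1.0]]
force: [-18.3, 0.8, 12.8]
grip_width: 0.0326
```

Run:
```python
from h import *
o=manip.get_obs(); print(o["position"],o["grip_width"],o["force"])
```

```text
[ 0.53857886 -0.17463258  0.08310586] 0.032557497014261055 [-18.26714243   0.75470702  12.83791776]
```

{"name": "jog_arm", "arguments": {"plan": [[0, 0, 0, 0, 0, 0, 0.5], [0, 0, 0, 0, 0, 0, 0], [0, 0, 0, 0, 0, 0, 0], [0, 0, -15, 0, 0, 0, 0], [0, 0, -50, 0, 0, 0, 0], [0, 0, -95, 0, 0, 0, 0], [0, 0, -95, 0, 0, 0, 0]]}}

```text
time_s: 11.2
position: [0.5445, -0.1752, 0.1823]
ee_rot: [[0.999, 0.031, 0.019], [0.031, -1.0, -0.005], [0.019, 0.006, -1.0]]
force: [1.4, -0.9, -0.2]
grip_width: 0.0852
```

Run:
```python
from h import *
o=manip.get_obs(); print(o["position"],o["grip_width"],o["joint_vel"].round(1),o["q"].round(1))
p,d,m=wristshot("w9")
v,u=np.mgrid[:400,:640];K=m["camera_matrix"]; X=np.stack([(u-K[0,2])/K[0,0]*d,(v-K[1,2])/K[1,1]*d,d],-1); C=(X-m["t"])@m["R"]
hsv=cv2.cvtColor(p,cv2.COLOR_RGB2HSV); y=(hsv[...,0]>18)&(hsv[...,0]<34)&(hsv[...,1]>120)
for s in (C[...,0]<.539,C[...,0]>=.539):
    c=C[y&s&(C[...,2]>.088)&(C[...,2]<.105)]; print("y",len(c),c.min(0) if len(c) else 0,c.max(0) if len(c) else 0)
y=(hsv[...,0]>100)&(hsv[...,0]<125)&(hsv[...,1]>120)
for s in (C[...,1]<-.082,C[...,1]>=-.082):
    c=C[y&s&(C[...,2]>.088)&(C[...,2]<.105)]; print("b",len(c),c.min(0) if len(c) else 0,c.max(0) if len(c) else 0)
B=st(-55,-135,0);print(B,row(B+[0,0,.19],91.6),row(B+[0,0,.14],91.6))
```

```text
[ 0.54448626 -0.17523529  0.18233408] 0.08515453193113595 [-0.   1.8 -5.2 -4.7 -0.  -0. ] [-17.9  11.7  -4.8  72.4   0.1  70.4]
y 362 [ 0.52078531 -0.1830384   0.08820003] [ 0.52913324 -0.16140531  0.09751887]
y 351 [ 0.54698773 -0.18220421  0.08858953] [ 0.5547977  -0.16076482  0.09769077]
b 349 [ 0.52599361 -0.10801167  0.09359742] [ 0.5456285  -0.1010299   0.09763993]
b 436 [ 0.52451033 -0.0646719   0.09295333] [ 0.54469052 -0.05762637  0.0978653 ]
[ 0.53729086 -0.08228306  0.        ] ([-3.3, -92.8, -11.0], [0.016, -0.009, -1.568]) ([-4.1, -93.0, 39.0], [0.016, -0.009, -1.568])
```

View pics/w9.png

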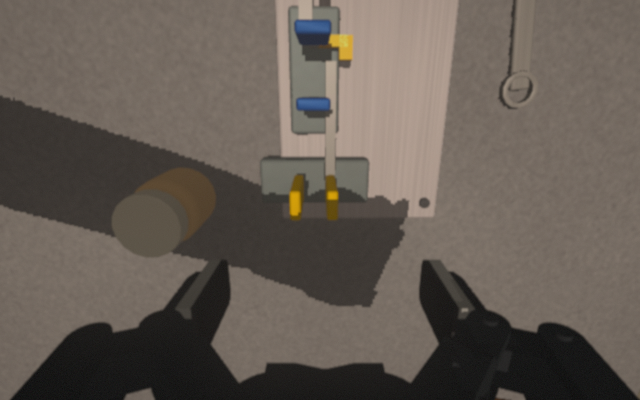

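{"name": "jog_arm", "arguments": {"plan": [[-3, -92, -11, 0.016, -0.009, -1.568, 0.25], [-3, -92, -11, 0.016, -0.009, -1.568, 0.25], [-3, -92, -11, 0.016, -0.009, -1.568, 0.25], [-3, -92, -11, 0.016, -0.009, -1.568, 0.25], [-3, -92, -11, 0.016, -0.009, -1.568, 0.25], [-3, -92, -11, 0.016, -0.009, -1.568, 0.25], [-3, -92, -11, 0.016, -0.009, -1.568, 0.25], [-3, -92, -11, 0.016, -0.009, -1.568, 0.25]]}}

```text
time_s: 12.05
position: [0.5353, -0.0823, 0.1852]
ee_rot: [[0.328, 0.945, -0.004], [0.945, -0.328, 0.004], [0.002, -0.005, -1.0]]
force: [-0.6, 0.5, -0.6]
grip_width: 0.0637
```

Run:
```python
from h import *
o=manip.get_obs(); print(o["position"],o["grip_width"],o["joint_vel"].round(1),o["q"].round(1))
print(row([.5363,-.0828,.165],91.6))
```

```text
[ 0.53526822 -0.08228891  0.18524275] 0.06366056471854123 [ -0.    0.8   0.9   1.1  -0.3 -85. ] [-8.8  9.6 -7.  73.7  0.2 10.3]
([-0.2, 1.3, 20.2], [-0.005, -0.003, -0.362])
```

{"name": "jog_arm", "arguments": {"plan": [[0, 1, 18, -0.005, -0.003, -0.36, 0.22], [0, 1, 18, -0.005, -0.003, -0.36, 0.22], [0, 1, 18, -0.005, -0.003, -0.36, 0.22], [0, 1, 18, -0.005, -0.003, -0.36, 0.22], [0, 1, 18, -0.005, -0.003, -0.36, 0.22]]}}

```text
time_s: 12.55
position: [0.5362, -0.0827, 0.1676]
ee_rot: [[-0.018, 1.0, 0.0], [1.0, 0.018, 0.0], [0.0, 0.0, -1.0]]
force: [-1.2, 1.0, -0.8]
grip_width: 0.0669
```

```bash
cat > blue.py <<'E'
from h import *
import sys
o=manip.get_obs(); print(o["position"],o["grip_width"],o["joint_vel"].round(1),o["q"].round(1)); print(o["ee_rot"].round(3))
p,d,m=wristshot(sys.argv[1])
v,u=np.mgrid[:400,:640];K=m["camera_matrix"]; X=np.stack([(u-K[0,2])/K[0,0]*d,(v-K[1,2])/K[1,1]*d,d],-1); C=(X-m["t"])@m["R"]
hsv=cv2.cvtColor(p,cv2.COLOR_RGB2HSV)
y=(hsv[...,0]>100)&(hsv[...,0]<125)&(hsv[...,1]>120)
for s in (C[...,1]<-.082,C[...,1]>=-.082):
    c=C[y&s&(C[...,2]>.092)&(C[...,2]<.105)]; print("b",len(c),c.min(0) if len(c) else 0,c.max(0) if len(c) else 0)
print(row([.5363,-.0828,.080],91.6))
E
python3 blue.py w10
```

```text
[ 0.53615944 -0.08267163  0.16760626] 0.0668872596563578 [-0.2 -0.1  0.3  0.1 -0.  -0.1] [-8.8  9.7 -9.1 71.2  0.  -9.8]
[[-0.018  1.     0.   ]
 [ 1.     0.018  0.   ]
 [ 0.     0.    -1.   ]]
b 38 [ 0.52536761 -0.10702969  0.09415403] [ 0.53541178 -0.10239183  0.09698078]
b 79 [ 0.52363455 -0.06430402  0.09322292] [ 0.52986717 -0.05758191  0.09690388]
([-0.1, 0.0, 87.8], [0.001, 0.0, -0.009])
```

View pics/w10.png

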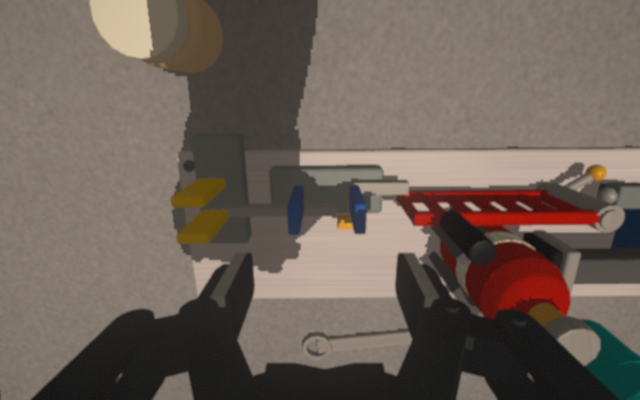

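{"name": "jog_arm", "arguments": {"plan": [[0, 0, 40, 0, 0, 0, 0.22], [0, 0, 70, 0, 0, 0, 0.22], [0, 0, 87, 0, 0, 0, 0.22], [0, 0, 87, 0, 0, 0, 0.22]]}}

```text
time_s: 13.0
position: [0.5344, -0.0825, 0.0784]
ee_rot: [[-0.019, 1.0, -0.004], [1.0, 0.019, 0.001], [0.001, -0.004, -1.0]]
force: [-1.1, 0.4, -0.3]
grip_width: 0.0663
```

{"name": "jog_arm", "arguments": {"plan": [[0, 0, 0, 0, 0, 0, 0.5], [0, 0, 0, 0, 0, 0, 1], [0, 0, 0, 0, 0, 0, 1], [0, 0, 0, 0, 0, 0, 1], [0, 0, 0, 0, 0, 0, 1], [0, 0, 0, 0, 0, 0, 1]], "squeeze": 30}}

```text
time_s: 13.6
position: [0.5372, -0.0816, 0.0834]
ee_rot: [[-0.021, 1.0, 0.004], [1.0, 0.021, 0.002], [0.002, 0.004, -1.0]]
force: [-2.5, 5.3, 4.3]
grip_width: 0.032
```

{"name": "jog_arm", "arguments": {"plan": [[0, 0, 0, 0, 0, 0, 0.5], [0, 0, 0, 0, 0, 0, 0.22], [0, 0, 0, 0, 0, 0, 0.22], [0, 0, -15, 0, 0, 0, 0.22], [0, 0, -50, 0, 0, 0, 0.22], [0, 0, -95, 0, 0, 0, 0.22], [0, 0, -95, 0, 0, 0, 0.22]]}}

```text
time_s: 14.3
position: [0.5391, -0.0835, 0.1826]
ee_rot: [[-0.019, 1.0, 0.011], [1.0, 0.019, -0.002], [-0.002, 0.011, -1.0]]
force: [-0.1, 0.2, -0.5]
grip_width: 0.0661
```

```bash
python3 blue.py w11
python3 - <<'E'
from h import *
p,d=capture("top"); cv2.imwrite("pics/crop2.png",cv2.resize(p[170:265,180:415,::-1],None,fx=3.4,fy=3.4,interpolation=cv2.INTER_CUBIC))
E
```

```text
[ 0.53914296 -0.08347826  0.18258398] 0.06610511923614229 [-0.   1.8 -5.3 -4.8 -0.  -0. ] [-8.8  9.3 -7.7 72.4 -0.  -9.9]
[[-0.019  1.     0.011]
 [ 1.     0.019 -0.002]
 [-0.002  0.011 -1.   ]]
b 0 0 0
b 86 [ 0.5238653  -0.07360657  0.09272336] [ 0.53150796 -0.06660297  0.09730545]
([0.7, -2.8, 99.8], [0.008, 0.002, -0.009])
```

View pics/w11.png

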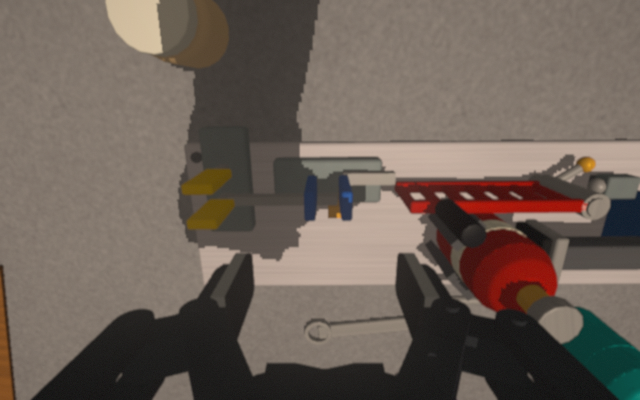

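View pics/crop2.png

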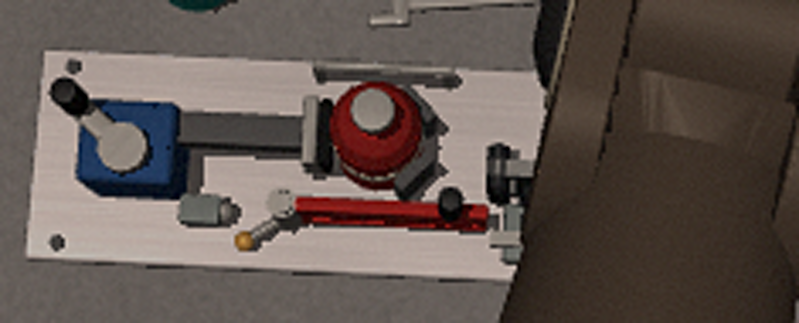

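Run:
```python
from h import *
H=[.5397,.0022]; print(row([*H,.19],150))
```

```text
([85.2, 4.3, -12.5], [0.003, 0.003, -1.028])
```

{"name": "jog_arm", "arguments": {"plan": [[85, 4, -12, 0.003, 0.003, -1.03, 0.5], [85, 4, -12, 0.003, 0.003, -1.03, 0.5], [85, 4, -12, 0.003, 0.003, -1.03, 0.5], [85, 4, -12, 0.003, 0.003, -1.03, 0.5], [85, 4, -12, 0.003, 0.003, -1.03, 0.5], [85, 4, -12, 0.003, 0.003, -1.03, 0.5], [85, 4, -12, 0.003, 0.003, -1.03, 0.5], [85, 4, -12, 0.003, 0.003, -1.03, 0.5]]}}

```text
time_s: 15.2
position: [0.5379, 0.0022, 0.1866]
ee_rot: [[-0.867, 0.498, -0.005], [0.498, 0.867, 0.001], [0.005, -0.002, -1.0]]
force: [-0.3, -1.1, 0.7]
grip_width: 0.0428
```

Run:
```python
from h import *
o=manip.get_obs(); print(o["position"],o["grip_width"],o["q"].round(1))
p,d,m=wristshot("w12")
v,u=np.mgrid[:400,:640];K=m["camera_matrix"]; X=np.stack([(u-K[0,2])/K[0,0]*d,(v-K[1,2])/K[1,1]*d,d],-1); C=(X-m["t"])@m["R"]
k=(C[...,2]>.131)&(C[...,2]<.139)&(abs(C[...,0]-.54)<.015)&(abs(C[...,1]-.002)<.015); c=C[k]; print(len(c),c.mean(0),c.min(0),c.max(0))
print(row([.5397,.0022,.112],150), proj(m,[[.5397,.0022,.135]]))
```

```text
[0.53787424 0.00219337 0.18661902] 0.042791830737405265 [  0.2   9.2  -7.3  73.8   0.  -59.9]
508 [0.53745369 0.00144112 0.1343571 ] [ 0.52981707 -0.005871    0.13104536] [0.54557741 0.00949781 0.13620052]
([-1.9, 1.0, 74.8], [-0.002, -0.005, -0.0]) [[321.36092455 236.23918804]]
```

View pics/w12.png

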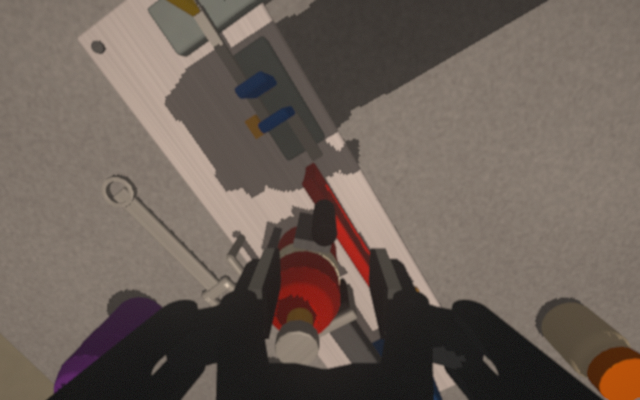

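{"name": "jog_arm", "arguments": {"plan": [[-1, 0.5, 35, 0, -0.005, 0, 0.5], [-1, 0.5, 60, 0, -0.005, 0, 0.5], [-1, 0.5, 75, 0, -0.005, 0, 0.5], [-1, 0.5, 75, 0, -0.005, 0, 0.7], [-1, 0.5, 75, 0, -0.005, 0, 1], [-1, 0.5, 75, 0, -0.005, 0, 1], [-1, 0.5, 75, 0, -0.005, 0, 1], [-1, 0.5, 75, 0, -0.005, 0, 1]], "squeeze": 40}}

```text
time_s: 16.05
position: [0.5382, 0.0026, 0.1128]
ee_rot: [[-0.867, 0.498, -0.001], [0.498, 0.867, -0.001], [0.0, -0.001, -1.0]]
force: [-5.1, 3.0, -4.9]
grip_width: 0.0151
```

```bash
cat > gate.py <<'E'
from h import *
import sys
o=manip.get_obs(); p=o["position"]; h=st(-50,60,112); d=p-h
phi=np.arctan2(-d[0],-d[1])-YAW
print("pos",p.round(4),"F",o["force"].round(1),"w",o["grip_width"].round(4),"r",np.hypot(*d[:2]).round(4),"phi",phi.round(3))
print("yaw",np.degrees(np.arctan2(o["ee_rot"][1,0],o["ee_rot"][0,0])), o["q"].round(1))
a0=float(sys.argv[1]); ds=float(sys.argv[2])
G=lambda a: st(-50-110*np.sin(a),60-110*np.cos(a),112)
for i in range(1,9):
    a=a0+ds*i; print(round(a,3),(o["ee_rot"].T@(G(a)-G(a0))*1e3).round(1), round(ds*i,3))
E
python3 gate.py 0 0.12
```

```text
Traceback (most recent call last):
  File "gate.py", line 5, in <module>
    print("pos",p.round(4),"F",o["force"].round(1),"w",o["grip_width"].round(4),"r",np.hypot(*d[:2]).round(4),"phi",phi.round(3))
                                                       ^^^^^^^^^^^^^^^^^^^^^
AttributeError: 'float' object has no attribute 'round'
```

```bash
sed -i 's/o\["grip_width"\].round(4)/o["grip_width"]/' gate.py; python3 gate.py 0 0.12
```

```text
pos [0.5382 0.0026 0.1128] F [-5.1  3.  -4.9] w 0.015077647220469106 r 0.1102 phi -0.041
yaw 150.1217206261024 [  0.3  10.6 -15.1  64.4  -0.1 -59.8]
0.12 [11.6 -6.2  0. ] 0.12
0.24 [ 23.9 -11.    0. ] 0.24
0.36 [ 36.7 -14.2   0. ] 0.36
0.48 [ 49.8 -15.9   0. ] 0.48
0.6 [ 63. -16.   0.] 0.6
0.72 [ 76.1 -14.6   0.1] 0.72
0.84 [ 89.  -11.6   0.1] 0.84
0.96 [ 1.013e+02 -7.000e+00  1.000e-01] 0.96
```

{"name": "jog_arm", "arguments": {"plan": [[11.6, -6.2, 0, 0, 0, 0.12, 1], [23.9, -11, 0, 0, 0, 0.24, 1], [36.7, -14.2, 0, 0, 0, 0.36, 1], [49.8, -15.9, 0, 0, 0, 0.48, 1], [63, -16, 0, 0, 0, 0.6, 1], [76.1, -14.6, 0, 0, 0, 0.72, 1]]}}

```text
time_s: 16.65
position: [0.466, 0.0273, 0.1128]
ee_rot: [[-0.319, 0.948, 0.002], [0.948, 0.319, -0.003], [-0.003, 0.001, -1.0]]
force: [2.3, 1.2, -9.5]
grip_width: 0.0148
```

```bash
sed -i 's/-YAW/+YAW/' gate.py; python3 gate.py 0.72 0.12
```

```text
pos [0.466  0.0273 0.1128] F [ 2.3  1.2 -9.5] w 0.014813318636587417 r 0.111 phi 0.719
yaw 108.5806365045891 [  3.4   2.9 -23.8  63.2  -0.2 -15.1]
0.84 [11.6 -6.3 -0. ] 0.12
0.96 [ 23.9 -11.1  -0.1] 0.24
1.08 [ 36.7 -14.4  -0.1] 0.36
1.2 [ 49.7 -16.2  -0.2] 0.48
1.32 [ 62.9 -16.4  -0.2] 0.6
1.44 [ 76.  -15.   -0.2] 0.72
1.56 [ 88.9 -12.   -0.3] 0.84
1.68 [101.3  -7.6  -0.3] 0.96
```

{"name": "jog_arm", "arguments": {"plan": [[11.6, -6.3, 0, 0, 0, 0.12, 1], [23.9, -11.1, 0, 0, 0, 0.24, 1], [36.7, -14.4, 0, 0, 0, 0.36, 1], [49.7, -16.2, 0, 0, 0, 0.48, 1], [62.9, -16.4, 0, 0, 0, 0.6, 1], [76, -15, 0, 0, 0, 0.72, 1], [88.9, -12, 0, 0, 0, 0.84, 1], [88.9, -12, 0, 0, 0, 0.84, 1]]}}

```text
time_s: 17.45
position: [0.425, 0.1083, 0.1128]
ee_rot: [[0.489, 0.873, -0.0], [0.873, -0.489, -0.002], [-0.002, 0.001, -1.0]]
force: [-5.4, -1.3, -3.4]
grip_width: 0.0153
```

```bash
python3 gate.py 1.56 0.12
python3 - <<'E'
from h import *
for n in("top","scene"):
    p,d=capture(n); b=(170,180,265,415) if n=="top" else (90,190,300,440)
    c=p[b[0]:b[2],b[1]:b[3],::-1]
    cv2.imwrite(f"pics/{n}9.png",cv2.resize(c,None,fx=790/c.shape[1] if n=="top" else 2.8,fy=790/c.shape[1] if n=="top" else 2.8,interpolation=cv2.INTER_CUBIC))
wristshot("w13")
E
```

```text
pos [0.425  0.1083 0.1128] F [-5.4 -1.3 -3.4] w 0.015303184725386913 r 0.112 phi 1.559
yaw 60.75246423094189 [ 14.4  -0.  -26.8  63.2  -0.1  43.6]
1.68 [11.6 -6.2 -0. ] 0.12
1.8 [ 23.9 -11.   -0.1] 0.24
1.92 [ 36.7 -14.2  -0.1] 0.36
2.04 [ 49.8 -15.9  -0.1] 0.48
2.16 [ 63.  -16.   -0.1] 0.6
2.28 [ 76.1 -14.6  -0.2] 0.72
2.4 [ 89.  -11.6  -0.2] 0.84
2.52 [101.3  -7.   -0.2] 0.96
```

View pics/top9.png

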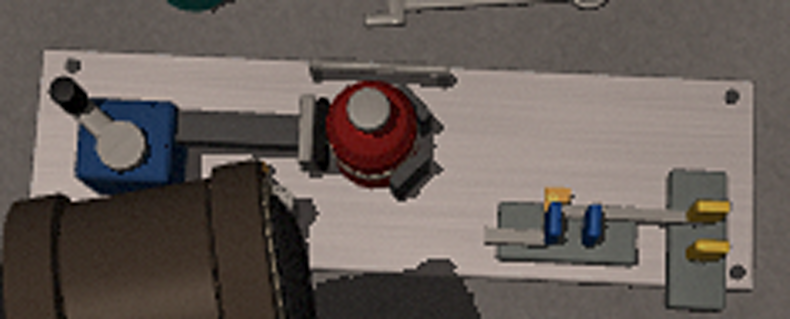

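View pics/scene9.png

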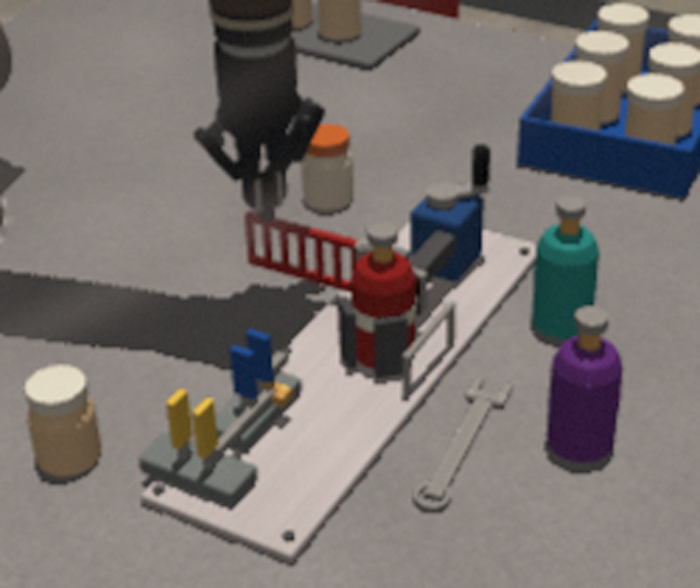

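View pics/w13.png

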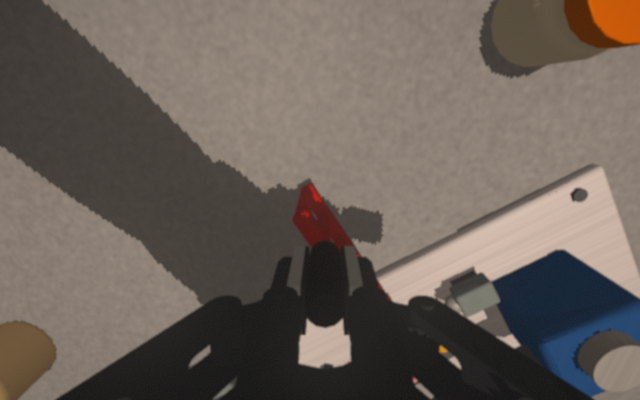

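The pictures show the gate held square at about 1.56 rad, with the handle between the pads (wrist view, 325,280). Both catches are in, the cylinder is upright in the V-stop with the jaw against it, the jars and wrench look undisturbed. I'm handing it in.

```bash
python3 -c "
from station import manip
print(manip.job_done()); o=manip.get_obs(); print(o['time_s'],o['position'],o['grip_width'])"
```

```text
the job is handed in; nothing more can be done
None
the job is handed in; nothing more can be done
```

I carried out the whole job in the order asked and handed it in at about 17.6 s of the 70 s allowed, still gripping the gate handle.

- **Clamp:** I cranked it clockwise to about 6.96 rad. The pictures show the pad pressing on the red cylinder, which stands upright in its V-stop.
- **Yellow catch:** squeezed in. I measured the ears 34 mm apart afterwards, which is fully in.
- **Blue catch:** squeezed in next. I measured about 9 mm of travel on the ear beside the gate. The other ear gave no usable reading, but the final pictures show both in.
- **Gate:** swung past the detent and held at about 1.56 rad. That angle comes from the tool pose; the last pictures agree.
- **Jars and wrench:** they look undisturbed in the final pictures. I did not re-measure their positions.

- **Wrist limit:** early on, the last joint reached the end of its range (179.9° of 180°) and the arm stopped short of the knob. I turned the gripper another way and carried on; nothing was touched.
- **Side force:** while squeezing the yellow catch, the wrist showed about 18 N sideways. The gripper was slightly off centre; this is well below the limits.

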